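# Swing the trimming board's fence home

## Task

Clear the round tin off the trimming board by standing it in the shallow desk tray. Then push the free end of the aluminium fence round its pin, past the spring roller catch, and press it firmly but gently against the rubber-tipped stop (about 10 N, for a good second; never as much as 15 N), so that it stays there by itself when you let go. Do not disturb anything else on the desk.

Things in the scene. Friction and masses are not known exactly. Their poses are not given: they have to be found in the camera images.
- board: Fixed grey trimming board, 270 (its x) by 380 (its y) by 18 mm thick, a sheet of paper on it. Origin: centre of its underside; axes along its edges, z up. At home the fence runs from the pin along the board's +y, within about 2 degrees.
- pin (a point): Axis of the steel pivot pin, at the board's top surface (board x +50, y -120 mm). A 20 mm wide head, its top 24 mm above the board, keeps the fence on.
- fence: Aluminium bar flat on the board, 24 mm wide, 16 mm high, 0.16 to 0.29 kg, a hole at one end over the pin (1 mm play). Origin: on the hole's axis, underside; its +x runs along the bar to the rounded free end 250 mm off; z up. Starts 0.65 to 0.85 rad from home towards the board's -x (robot) side; swings home clockwise seen from above. Slides easily (drag under 1 N); push it, do not grip it: over 25 N from the fingers bends it.
- fence_end (a point): The tip of the fence's free end, on its centre line, 8 mm above the board's surface.
- catch: Dark block, 36 by 24 by 26 mm high, on the board beyond the fence's free end (board x +38, y +175 mm), with a sprung steel roller, 32 mm wide, 37 mm nearer the pin. Passing it the fence's tip meets up to 4 N over the last 20 mm before the roller's centre; then the catch pulls the fence on to the stop with 1 to 2.5 N. Origin: centre of its underside; axes as the board.
- stop: Dark steel block on the board, 24 by 40 by 30 mm, at board x +98, y +80 mm (200 mm from the pin). Origin: centre of its underside; axes as the board. A screw with a rubber tip, 9 mm up, points to -x. Its length is set anew each time: the fence's centre line there meets it at board x +45 to +55 mm; find it by feel. Rubber gives 1 mm per 10 N. Press over 6 N for 0.4 s, never over 15 N.
- tin: Round dark tin, 55 mm in diameter, 42 mm high, about 0.1 kg, standing on the board in the fence's path. Origin: centre of its underside.
- tray: Fixed shallow grey square tray on the desk left or right of the board, 120 by 120 mm, walls 4 mm thick and 16 mm high, floor 4 to 5 mm thick. Origin: centre of its underside.
- mug: Bystander: white mug, 80 mm wide, 92 mm high, left of the board. Origin: centre of its underside.
- bottle_a: Bystander: small green dropper bottle, 30 mm wide, 70 mm high, on the board beyond the fence's home position, near board x +95, y -30 mm. Origin: centre of its underside.
- bottle_b: Bystander: like bottle_a, on the board's near corner, near board x -90, y -140 mm.
- stapler: Bystander: metal stapler, 40 by 135 by 48 mm high, right of the board. Origin: centre of its underside.
- tape: Bystander: roll of clear tape lying flat, 90 mm wide, 19 mm high, on the right. Origin: centre of its underside.

How it is judged:
On the way, in this order (a step that is already met when the one before it is completed fails the run):
1. the tin stands in the tray, let go (horizontal distance between tin and tray below 0.045 m and z of tin in the frame of tray below 0.01 m and angle between tin's own z axis and vertical below 0.1 rad and contact force between tin and the fingers below 0.1 N), for 0.2 s.
2. the fence is pressed on the stop's rubber tip with more than 6 N for 0.4 s (contact force between fence and stop above 6 N), for 0.4 s.
At the end, for the whole second after the job is handed in: The tin stands upright on the tray floor, centre within 45 mm of the tray centre, released. The fence lies flat (0.05 rad) and still on the board, its tip past the catch (beyond board x +40 mm), kept touching the rubber tip of the stop by the catch alone (over 0.25 N) (all of step 1 and contact force between fence and stop above 0.25 N and angle between fence's own z axis and vertical below 0.05 rad and linear speed of each of fence, tin below 0.01 m/s and angular speed of fence below 0.05 rad/s and x of fence_end in the frame of board above 0.04 m).
It fails at once if the stop is pressed by the fence with more than 16 N (contact force between fence and stop above 16 N).
It fails at once if the fingers load the fence with more than 25 N (contact force between fence and the fingers above 25 N).
It fails at once if a bystander (mug, bottles, stapler, tape) is moved more than 15 mm (distance of any of mug, bottle_a, bottle_b, stapler, tape from where it was at the start of the episode above 0.015 m).
It also fails if it takes over 72 s, if anything falls off the work surface, if the arm or the gripper's body presses on something with over 40 N, if the wrist force passes 120 N, or if a joint passes its speed limit or range.

## Robot

A 6-joint arm with a two-finger parallel gripper is mounted at the origin on the work surface. World frame = base frame: x ahead of the robot, y to its left, z up, the work surface at z = 0. Lengths are in m, angles in rad, forces in N, time in s.
With the tool pointing down it reaches from about 0.375 to 0.9 m from the base axis. Payload 3.1 kg.
Tool frame: the origin (TCP) lies between the finger pads; the fingertips stand 8 mm ahead of it and the grasp point (between the pads) lies 11 mm behind it; z points along the fingers, y is the line along which they close (so a half turn about z gives the same grasp; the last joint's range is limited). The gripper opens to 85 mm and grips with 20 to 120 N. Pads are 22 mm wide; open, the fingers measure 114 mm over their backs; the gripper's body (76 mm by 85 mm) begins 54 mm behind the grasp point. The pads swing forward as they close: fully open they stand 13 mm farther back than shut.
Start: joints at [1.058, 0.527, 1.433, -0, 1.181, -0.178], TCP at [0.205, 0.59, 0.219] pointing down, gripper open.
Joint ranges: [-3.08, 3.08], [-0.75, 2.2], [0.22, 2.44], [-1.43, 4.57], [0, 2.65], [-2.85, 2.85]. Speed limits (rad/s): [2.79, 2.79, 3.14, 3.14, 3.14, 3.14].

## Interface

Orientations are given as a unit quaternion [x, y, z, w].
In Python, from station import readout, cams, sign_off gives the robot as it stands.
- The arm moves only by the tool send_rows, never from a script. Its argument "commands" is text: rows parted by semicolons, each of 5 numbers parted by spaces: the finger opening in mm, from 0 to 85.4, then the shift along the tool's x, y, z each as a share of 0.02 m, from -1 to 1, then the turn about the tool's z as a share of 4 degrees, from -1 to 1. In form: grip dx dy dz spin; .... A call has 1 to 20 rows; each row shifts and turns the commanded pose from where the row before left it, along the tool's axes as they then stand; what a row does not reach is not made up. A row lasts 1/12 s, in which the tool goes at most 41.7 mm and 7.16 degrees, less where a joint would pass 70% of its speed; a pose out of reach is approached as far as the arm can. A call with a number of a shift or a turn outside -1 to 1 is refused whole. A call with a gripper value outside its range is refused whole. The fingers move at their own pace and stop on an object; "grip_force" is the grip in N (left out, the last holds). Time passes only in rows, so rows that do not move let the fingers close. It gives the time, the measured TCP pose, the force, the opening and the grip force at its end, in the units of the state.
- readout.sense(): the state, without advancing time (a new reading comes with each control period).
- cams.snapshot(name): name is "scene" or "top"; returns a dict with "pixels" (480x640x3 uint8, red, green, blue), "intrinsics" (3x3 intrinsics, pixels), "eye" and "rotation" of the camera in the world. Camera axes: x right, y down, z forward; pixel columns grow to the right and rows downward; lengths in m; the calibration is good to about 2 mm. A picture is of the moment at which its call begins. There is no depth.
- sign_off(): hands the job in; it is judged then, once.
The state is a dict: "t": time; "q": joint angles; "qd": joint speeds; "tau": joint torques, N m; "tcp_pos": TCP position; "tool_rot": TCP orientation; "force": force on the tool from outside, world axes, zero at the start; "ft_torque": the same for the moment, N m; "finger_gap": opening from 0.0 (shut) to 1.0 (fully open); "gripper_force": force on a finger pad.
Only numpy, scipy, OpenCV 4.12 (cv2) and the standard library are available. Lean on these libraries where they do the work, as an engineer would, in place of code of your own. Each camera call takes 0.05 s, during which the arm holds its last target. There are 200 camera calls.

## Working session

There is one attempt and no reset: what is moved stays moved. The work goes in short steps, Python scripts to look and compute and a tool call to move; the robot and the scene stay as the last step left them, time stands still between calls to the robot, and variables do not carry over. Pictures are saved under pics/ and viewed, at most 10 in all, crops included, and the job is handed in when it is done.

Besides the shell and the picture viewer there is one more tool, called after "Request:" as name(argument=value, ...) on one line, values as JSON. send_rows: Moves the arm, as the interface text tells. Its arguments: {"type":"object","properties":{"commands":{"type":"string"},"grip_force":{"type":"number"}},"required":["commands"]}

```bash
mkdir -p pics
cat > h.py <<'E'
import numpy as np,cv2
from station import readout,cams,sign_off
def snap(n,f=None):
    s=cams.snapshot(n)
    if f: cv2.imwrite('pics/'+f,s['pixels'][:,:,::-1])
    return s
def ray(s,u,v,z):
    d=np.array(s['rotation'])@np.linalg.inv(np.array(s['intrinsics']))@np.array([u,v,1.])
    e=np.array(s['eye']); return (e+d*(z-e[2])/d[2])
def proj(s,p):
    c=np.array(s['rotation']).T@(np.array(p)-np.array(s['eye'])); c=np.array(s['intrinsics'])@c; return c[:2]/c[2]
E
python3 - <<'E'
from h import *
for n in('top','scene'):
    s=snap(n,n+'1.png'); print(n,s['eye'],np.round(s['rotation'],3).tolist(),s['intrinsics'])
print(readout.sense())
E
```

```text
top [ 0.35519485 -0.06452839  1.14656884] [-0.695, 0.713, -0.071, 0.058] [[496.73923307   0.         316.10664613]
 [  0.         496.73923307 245.83948724]
 [  0.           0.           1.        ]]
scene [ 1.08874125 -0.73944947  0.84996118] [0.866, 0.305, -0.121, -0.376] [[552.09403443   0.         319.88301205]
 [  0.         552.09403443 236.70642577]
 [  0.           0.           1.        ]]
{'t': 0.1, 'q': array([ 1.05754003e+00,  5.28391074e-01,  1.43378906e+00,  9.97570713e-07,
        1.18142102e+00, -1.78502625e-01]), 'qd': array([ 5.69725859e-04, -2.02957303e-03, -3.45247454e-03,  6.70742228e-05,
       -8.17424451e-04, -1.08510804e-03]), 'tau': array([-6.11465839e-04, -4.43303740e+01, -1.78585643e+01, -2.71576582e-04,
        3.84079452e-03,  1.60697056e-05]), 'tcp_pos': array([0.20496866, 0.58971286, 0.21821579]), 'tool_rot': array([ 1.66596521e-01,  9.86024640e-01, -9.44619677e-04, -3.40899012e-04]), 'force': array([ 0.32410711, -0.49547861, -0.73707192]), 'ft_torque': array([-0.00463701,  0.00442338,  0.01786053]), 'gripper_force': 0.0, 'finger_gap': 0.9995507166313575}
```

View pics/top1.png

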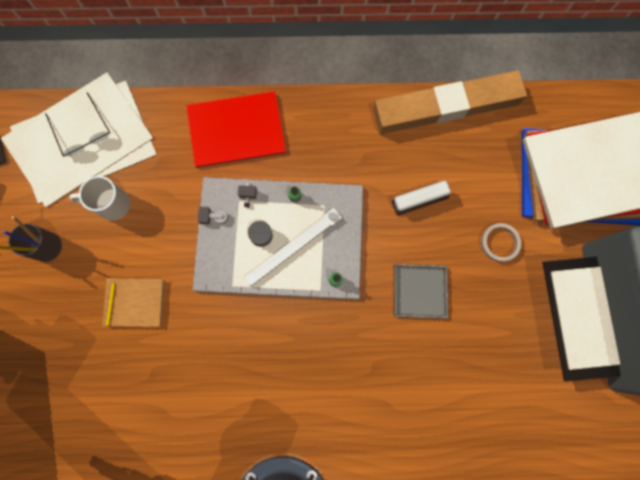

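View pics/scene1.png

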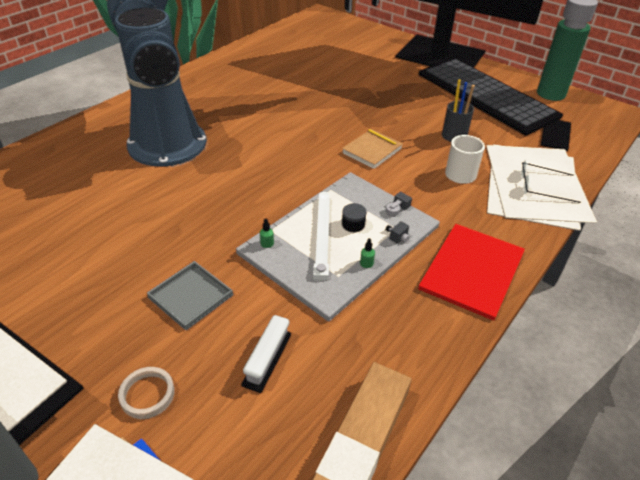

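The top view shows the board with corners at about (204,179), (363,185), (359,298) and (194,291). On it are the tin (260,233), the pin (334,216), the fence tip (250,279), the catch (205,215) and the stop (247,191). The tray is at (422,292). The scene view agrees, with the tin at (354,217) and the tray at (190,294). "rotation" has four numbers, so it is a quaternion.

```bash
sed -i "s/np.array(s\['rotation'\])/R(s)/g" h.py
cat >> h.py <<'E'
from scipy.spatial.transform import Rotation as Ro
def R(s): return Ro.from_quat(s['rotation']).as_matrix()
E
python3 - <<'E'
from h import *
s=snap('top');im=s['pixels'];hsv=cv2.cvtColor(im,cv2.COLOR_RGB2HSV)
def blobs(m,box,z,k=3):
    x0,y0,x1,y1=box; w=np.zeros(m.shape,np.uint8); w[y0:y1,x0:x1]=m[y0:y1,x0:x1]*255
    cs=cv2.findContours(w,0,2)[0]
    for c in sorted(cs,key=cv2.contourArea)[::-1][:k]:
        r=cv2.minAreaRect(c); print(cv2.contourArea(c),np.round(r[0],1),np.round(r[1],1),round(r[2],1),ray(s,*r[0],z).round(4),'corners',[ray(s,*p,z)[:2].round(3).tolist() for p in cv2.boxPoints(r)])
S,V=hsv[:,:,1],hsv[:,:,2]
print('tin top');blobs(V<75,(240,215,285,250),.060,2)
print('board');blobs(S<70,(180,170,375,305),.018,1)
print('tray');blobs(S<80,(380,255,465,330),.016,1)
print('catch');blobs(V<80,(190,200,213,228),.044,1)
print('stop');blobs(V<80,(232,180,262,202),.048,1)
for n,u,v,z in(('pin',334,215.5,.042),('tip',249,280,.034),('botA',294.5,191,.05),('botB',335.5,278,.05)):print(n,ray(s,u,v,z).round(4))
c=im[165:310,180:380];cv2.imwrite('pics/c1.png',cv2.resize(c,(800,580),interpolation=2)[:,:,::-1])
E
```

```text
tin top
0.0 [265.8 242.5] [1.1 8.1] 60.3 [0.5651 0.0242 0.06  ] corners [[0.562, 0.033], [0.571, 0.017], [0.568, 0.016], [0.56, 0.031]]
board
18255.0 [278.4 238. ] [165.8 113.8] 2.8 [ 0.5831 -0.0017  0.018 ] corners [[0.466, 0.193], [0.734, 0.185], [0.706, -0.206], [0.438, -0.181]]
tray
2590.0 [421. 291.] [52. 52.] 90.0 [ 0.4525 -0.3252  0.016 ] corners [[0.514, -0.269], [0.511, -0.389], [0.392, -0.38], [0.395, -0.262]]
catch
10.5 [205.7 221.8] [4.3 8.4] 60.3 [0.6192 0.1611 0.044 ] corners [[0.619, 0.172], [0.628, 0.155], [0.619, 0.15], [0.61, 0.167]]
stop
15.5 [247.5 196. ] [ 2. 15.] 90.0 [0.6766 0.066  0.048 ] corners [[0.679, 0.083], [0.679, 0.049], [0.674, 0.049], [0.675, 0.083]]
pin [ 0.6278 -0.1307  0.042 ]
tip [0.4853 0.0646 0.034 ]
botA [ 0.6855 -0.0416  0.05  ]
botB [ 0.4831 -0.1288  0.05  ]
```

View pics/c1.png

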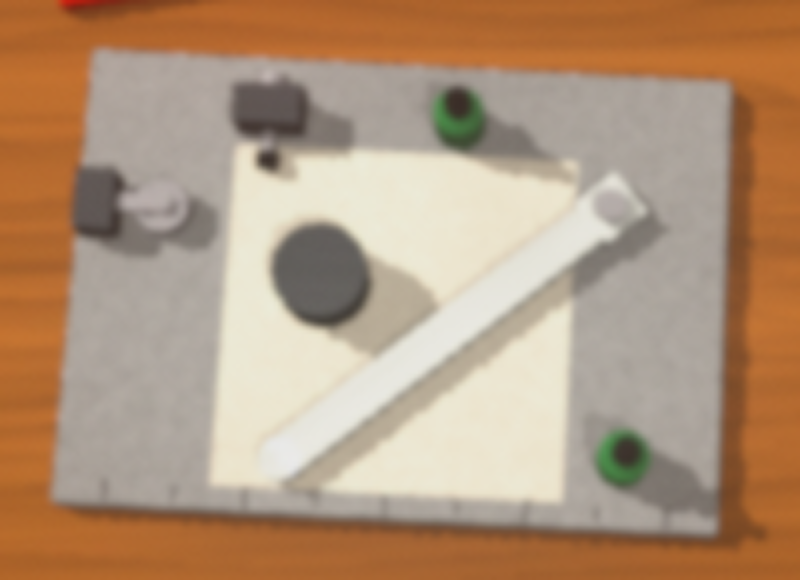

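The crop (4x) shows the tin's top at about (321,270), or full-image (260,232.5). It also shows the pin head at (613,207), the rubber tip at (268,158), the roller at (163,206), and the board's corners.

```bash
cat > m.py <<'E'
from h import *
def f(s,c,z): return ray(s,180+c[0]/4,165+c[1]/4,z)[:2]
E
python3 - <<'E'
from m import *
s=snap('top')
A,B,C,D=[f(s,c,z) for c,z in(((96,50),.018),((732,80),.018),((720,535),.0),((52,505),.0))]
print(A,B,C,D,'len',np.linalg.norm(A-B))
ey=(A-B)/np.linalg.norm(A-B); yaw=np.arctan2(ey[1],ey[0])-np.pi/2
pin=f(s,(613,207),.042); tip=f(s,(264,472),.034); 
ex=np.array([np.cos(yaw),np.sin(yaw)]);ey=np.array([-ex[1],ex[0]])
o=pin-.05*ex+.12*ey; o2=(A+B)/2-.135*ex
print('yaw',yaw,'o from pin',o,'from edge',o2)
d=tip-pin;print('fence',np.linalg.norm(d),'angle from home',np.arctan2(d[1],d[0])-yaw-np.pi/2)
print('tin top',f(s,(321,270),.060))
for n,c,z in(('catch',(97,197),.044),('stop',(270,100),.048),('rub',(268,158),.027),('roller',(163,206),.03)):
    p=f(s,c,z);print(n,p,'board',(p-o)@ex,(p-o)@ey)
t=snap('scene');hsv=cv2.cvtColor(t['pixels'],cv2.COLOR_RGB2HSV)
m=np.zeros((480,640),np.uint8);m[195:240,335:372]=(hsv[195:240,335:372,2]<70)*255
c=max(cv2.findContours(m,0,2)[0],key=cv2.contourArea);b=cv2.boundingRect(c);print(b,cv2.contourArea(c))
for p in(f(s,(321,270),.060),):
  print('scene proj top/bottom',proj(t,[*p,.06]),proj(t,[*p,.018]))
E
```

```text
[0.73287133 0.17200107] [ 0.70639455 -0.20324997] [ 0.43952398 -0.18662417] [0.4664351  0.19709141] len 0.3761839471608115
yaw -0.07044077834484064 o from pin [ 0.58346143 -0.00562849] from edge [ 0.58496773 -0.0061228 ]
fence 0.24791627531771368 angle from home 0.7012080871836797
tin top [0.58806403 0.03635074]
catch [0.63687143 0.16474614] board 0.04128614689916221 0.17371124527467752
stop [0.69083297 0.06600429] board 0.10206356222935671 0.07901221951201054
rub [0.66230247 0.06971264] board 0.07334281520957393 0.0807033248567085
roller [0.63426127 0.12971769] board 0.04114785026003584 0.13858595466801704
(342, 215, 23, 17) 248.5
scene proj top/bottom [352.58584775 210.43897757] [351.43819095 224.61491844]
```

Request:
send_rows(commands="85 -0.97 -0.71 0 0;85 -0.97 -0.71 0 0;85 -0.97 -0.71 0 0;85 -0.97 -0.71 0 0;85 -0.97 -0.71 0 0;85 -0.97 -0.71 0 0;85 -0.97 -0.71 0 0;85 -0.97 -0.71 0 0;85 -0.97 -0.71 0 0;85 -0.97 -0.71 0 0;85 -0.97 -0.71 0 0;85 -0.97 -0.71 0 0;85 -0.97 -0.71 0 0;85 -0.97 -0.71 0 0;85 -0.97 -0.71 0 0;85 -0.97 -0.71 0 0;85 -0.97 -0.71 0 0;85 -0.97 -0.71 0 0;85 -0.97 -0.71 0 0;85 -0.97 -0.71 0 0", grip_force=30)

```text
t: 1.92
tcp_pos: [0.479, 0.1935, 0.2191]
tool_rot: [0.167, 0.986, 0.0, 0.0]
force: [0.2, -0.0, -0.5]
finger_gap: 1.002
gripper_force: 0.0
```

Request:
send_rows(commands="85 -0.97 -0.71 0 0;85 -0.97 -0.71 0 0;85 -0.97 -0.71 0 0;85 -0.97 -0.71 0 0;85 -0.97 -0.71 0 0;85 -0.97 -0.71 0 0;85 -0.97 -0.71 0 0;85 -0.97 -0.71 0 0;85 0 0 0 -1;85 0 0 0 -1;85 0 0 0 -1;85 0 0 0 -1;85 0 0 0 -1;85 0 0 0 -1;85 0 0 0 0")

```text
t: 3.17
tcp_pos: [0.5876, 0.0362, 0.219]
tool_rot: [-0.043, 0.999, 0.0, -0.0]
force: [0.5, -1.1, 0.3]
finger_gap: 0.998
gripper_force: 0.0
```

```bash
cat > go.py <<'E'
from h import *
def rep(target=None):
    r=readout.sense(); p=r['tcp_pos']; M=Ro.from_quat(r['tool_rot']).as_matrix()
    print('t',round(r['t'],2),'tcp',p.round(4),'yang',np.degrees(np.arctan2(M[1,1],M[0,1])).round(2),'f',r['force'].round(2),'gap',round(r['finger_gap'],3),'gf',round(r['gripper_force'],1))
    if target is not None: print('rows(20mm units) tool',(M.T@(np.array(target)-p)/.02).round(2))
E
python3 -c "
from go import *
rep([.588,.036,.218])"
```

```text
t 3.17 tcp [0.5876 0.0362 0.219 ] yang 94.88 f [ 0.46 -1.07  0.27] gap 0.998 gf 0.0
rows(20mm units) tool [-0.02 -0.01  0.05]
```

Request:
send_rows(commands="85 0 0 1 0;85 0 0 1 0;85 0 0 1 0;85 0 0 1 0;85 0 0 1 0;85 0 0 1 0;85 0 0 1 0;85 0 0 1 0;85 0 0 0.8 0;85 0 0 0.45 0;85 0 0 0 0")

```text
t: 4.08
tcp_pos: [0.5863, 0.0364, 0.0321]
tool_rot: [-0.041, 0.999, 0.0, -0.002]
force: [-1.7, -0.4, 0.2]
finger_gap: 1.0
gripper_force: 0.0
```

Request:
send_rows(commands="45 0 0 0 0;45 0 0 0 0;45 0 0 0 0;45 0 0 0 0;45 0 0 0 0;45 0 0 0 0;45 0 0 0 0;45 0 0 0 0;45 0 0 0 0;45 0 0 0 0")

```text
t: 4.92
tcp_pos: [0.5889, 0.0362, 0.0356]
tool_rot: [-0.042, 0.999, -0.0, 0.002]
force: [-0.8, 0.8, 6.7]
finger_gap: 0.624
gripper_force: 31.8
```

Request:
send_rows(commands="45 0 0 -0.5 0;45 0 0 -0.9 0;45 0 0 -1 0;45 0 0 -1 0;45 0 0 -1 0;45 0 0 -1 0;45 0 0 -1 0;45 0 0 0 0")

```text
t: 5.58
tcp_pos: [0.5902, 0.0361, 0.1665]
tool_rot: [-0.042, 0.999, -0.001, 0.004]
force: [0.9, -0.7, -0.7]
finger_gap: 0.628
gripper_force: 32.0
```

Request:
send_rows(commands="45 0.2 -0.4 0 0;45 0.46 -0.97 0 0;45 0.46 -0.97 0 0;45 0.46 -0.97 0 0;45 0.46 -0.97 0 0;45 0.46 -0.97 0 0;45 0.46 -0.97 0 0;45 0.46 -0.97 0 0;45 0.46 -0.97 0 0;45 0.46 -0.97 0 0;45 0.46 -0.97 0 0;45 0.46 -0.97 0 0;45 0.46 -0.97 0 0;45 0.46 -0.97 0 0;45 0.46 -0.97 0 0;45 0.46 -0.97 0 0;45 0.46 -0.97 0 0;45 0.46 -0.97 0 0;45 0.3 -0.6 0 0;45 0 0 0 0")

```text
t: 7.25
tcp_pos: [0.4496, -0.3286, 0.1609]
tool_rot: [-0.04, 0.999, 0.0, -0.001]
force: [0.8, -0.9, -0.5]
finger_gap: 0.627
gripper_force: 32.1
```

```bash
python3 -c "
from go import *
rep([.4525,-.325,.05]);s=snap('scene','s2.png')"
```

```text
t 7.25 tcp [ 0.4496 -0.3286  0.1609] yang 94.63 f [ 0.76 -0.92 -0.52] gap 0.627 gf 32.1
rows(20mm units) tool [-0.17  0.16  5.54]
```

View pics/s2.png

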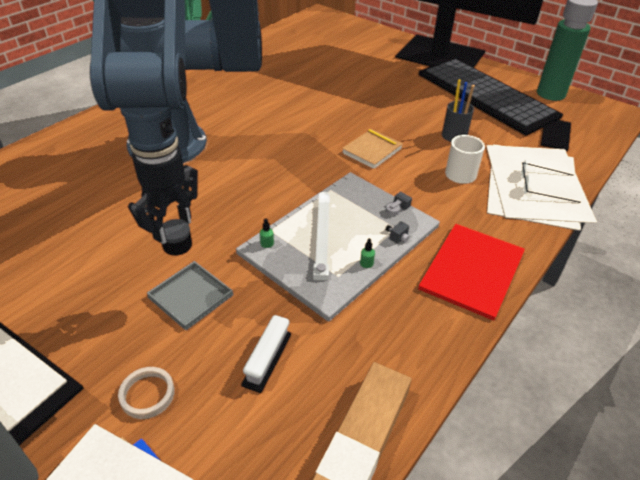

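The tin is held at pixel (176,240), above the tray. Nothing else has moved.

Request:
send_rows(commands="45 -0.17 0.16 0.7 0;45 0 0 1 0;45 0 0 1 0;45 0 0 1 0;45 0 0 1 0;45 0 0 1 0;45 0 0 0.6 0;45 0 0 0.3 0;45 0 0 0 0;45 0 0 0 0")

```text
t: 8.13
tcp_pos: [0.4547, -0.3225, 0.0303]
tool_rot: [-0.042, 0.999, 0.0, 0.0]
force: [0.1, -0.6, -0.6]
finger_gap: 0.623
gripper_force: 32.1
```

```bash
python3 -c "
from go import *
rep([.4525,-.325,.022])"
```

```text
t 8.13 tcp [ 0.4547 -0.3225  0.0303] yang 94.84 f [ 0.13 -0.63 -0.59] gap 0.623 gf 32.1
rows(20mm units) tool [ 0.12 -0.12  0.41]
```

Request:
send_rows(commands="45 0.05 -0.05 0.1 0;45 0.05 -0.05 0.1 0;45 0 0 0.08 0;45 0 0 0.06 0;45 0 0 0.05 0;45 0 0 0 0")

```text
t: 8.63
tcp_pos: [0.4525, -0.325, 0.0223]
tool_rot: [-0.042, 0.999, 0.0, 0.0]
force: [0.0, 0.7, -2.0]
finger_gap: 0.626
gripper_force: 32.1
```

Request:
send_rows(commands="45 0 0 0.05 0;45 0 0 0.05 0;45 0 0 0 0")

```text
t: 8.88
tcp_pos: [0.4526, -0.325, 0.0216]
tool_rot: [-0.042, 0.999, -0.0, 0.0]
force: [-2.2, 2.0, 8.4]
finger_gap: 0.627
gripper_force: 32.9
```

Contact: the tin is on the tray floor. I'll release, rise and look.

Request:
send_rows(commands="68 0 0 0 0;68 0 0 0 0;68 0 0 0 0;68 0 0 0 0;68 0 0 0 0;68 0 0 0 0;70 0 0 -0.2 0;70 0 0 -0.4 0;70 0 0 -0.7 0;70 0 0 -1 0;70 0 0 -1 0;70 0 0 -1 0;70 0 0 -1 0;70 0 0 -1 0;70 0 0 -1 0;70 0 0 0 0")

```text
t: 10.22
tcp_pos: [0.4546, -0.3269, 0.171]
tool_rot: [-0.042, 0.999, -0.003, 0.003]
force: [0.8, -1.0, 0.8]
finger_gap: 0.816
gripper_force: 0.0
```

```bash
python3 -c "
from go import *
rep([.4525,-.325,.18]);s=snap('scene');cv2.imwrite('pics/s3.png',cv2.resize(s['pixels'][160:340,100:440],(800,424))[:,:,::-1])"
```

```text
t 10.22 tcp [ 0.4546 -0.3269  0.171 ] yang 94.83 f [ 0.83 -0.98  0.8 ] gap 0.816 gf 0.0
rows(20mm units) tool [ 0.09  0.1  -0.45]
```

View pics/s3.png

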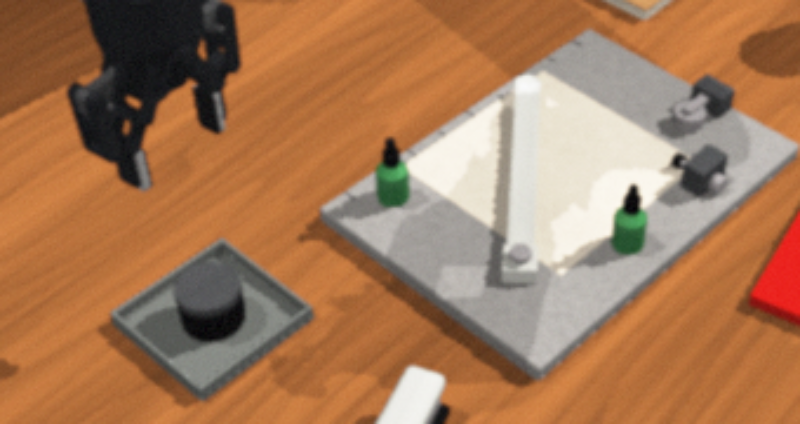

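The tin stands upright on the tray floor, at crop pixel (210,300). The fence and bystanders are unmoved. Next I'll straddle the fence loosely with open fingers. The leading finger will then stop the catch from slamming it into the stop. First, the turn.

Request:
send_rows(commands="50 0 0 0 1;50 0 0 0 1;50 0 0 0 1;50 0 0 0 1;50 0 0 0 1;50 0 0 0 1;50 0 0 0 1;50 0 0 0 1;50 0 0 0 1;50 0 0 0 1;50 0 0 0 1;50 0 0 0 1;50 0 0 0 1;50 0 0 0 1;50 0 0 0 1;50 0 0 0 1;50 0 0 0 1;50 0 0 0 1;50 0 0 0 1;50 0 0 0 0.7")

```text
t: 11.93
tcp_pos: [0.4519, -0.3242, 0.1652]
tool_rot: [0.603, 0.798, 0.0, -0.001]
force: [0.6, -0.0, -0.4]
finger_gap: 0.583
gripper_force: 0.0
```

```bash
python3 -c "
from go import *
rep([.534,-.004,.17])"
```

```text
t 11.93 tcp [ 0.4519 -0.3242  0.1652] yang 15.83 f [ 0.6  -0.01 -0.42] gap 0.583 gf 0.0
rows(20mm units) tool [14.28  8.32 -0.22]
```

Request:
send_rows(commands="50 0.95 0.55 0 0;50 0.95 0.55 0 0;50 0.95 0.55 0 0;50 0.95 0.55 0 0;50 0.95 0.55 0 0;50 0.95 0.55 0 0;50 0.95 0.55 0 0;50 0.95 0.55 0 0;50 0.95 0.55 0 0;50 0.95 0.55 0 0;50 0.95 0.55 0 0;50 0.95 0.55 0 0;50 0.95 0.55 0 0;50 0.95 0.55 0 0;50 0.95 0.55 0 0;50 0 0 0 0")

```text
t: 13.27
tcp_pos: [0.532, -0.0021, 0.1654]
tool_rot: [0.6, 0.8, 0.0, -0.001]
force: [-0.0, -1.3, -0.5]
finger_gap: 0.586
gripper_force: 0.0
```

Request:
send_rows(commands="50 0 0 1 0;50 0 0 1 0;50 0 0 1 0;50 0 0 1 0;50 0 0 0 0;50 0 0 0 0")

```text
t: 13.77
tcp_pos: [0.5311, -0.0057, 0.0851]
tool_rot: [0.602, 0.799, -0.001, -0.002]
force: [-0.8, 0.4, 0.4]
finger_gap: 0.586
gripper_force: 0.0
```

```bash
python3 -c "
from go import *
rep([.534,-.004,.028]);s=snap('scene');cv2.imwrite('pics/s4.png',cv2.resize(s['pixels'][130:310,200:460],(780,540))[:,:,::-1])"
```

```text
t 13.77 tcp [ 0.5311 -0.0057  0.0851] yang 16.0 f [-0.81  0.44  0.4 ] gap 0.586 gf 0.0
rows(20mm units) tool [0.04 0.17 2.85]
```

View pics/s4.png

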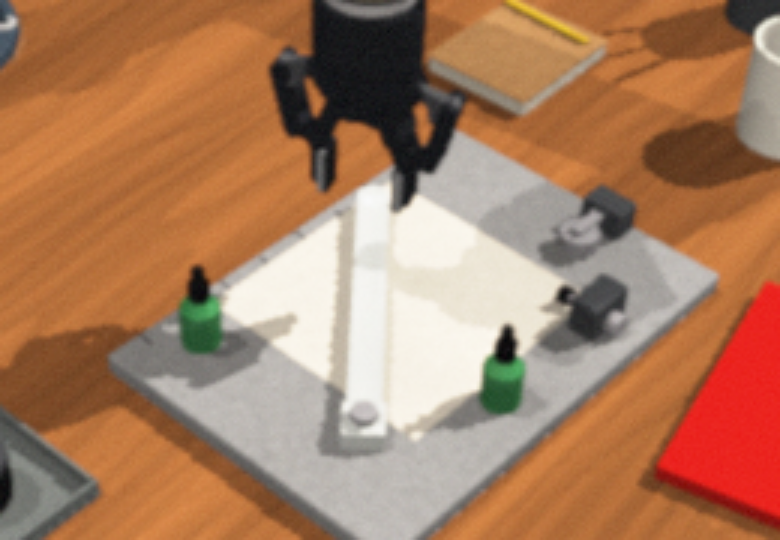

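The fingers straddle the fence: tips at (323,185) and (402,205), bar between them. Going down.

Request:
send_rows(commands="50 0.02 0.1 0.8 0;50 0.02 0.07 0.8 0;50 0 0 0.6 0;50 0 0 0.4 0;50 0 0 0.2 0;50 0 0 0 0")

```text
t: 14.32
tcp_pos: [0.5357, -0.0039, 0.0304]
tool_rot: [0.602, 0.799, -0.0, 0.0]
force: [-0.4, 0.6, 0.0]
finger_gap: 0.586
gripper_force: 0.0
```

```bash
python3 -c "
from go import *
rep([.534,-.004,.028])
P=np.array([.6258,-.129])
for th in (12,6,2,0):
  a=np.radians(86+th);p=P+.155*np.array([np.cos(a),np.sin(a)]);print(th);rep([*p,.028])"
```

```text
t 14.32 tcp [ 0.5357 -0.0039  0.0304] yang 16.01 f [-0.44  0.56  0.01] gap 0.586 gf 0.0
rows(20mm units) tool [ 0.02 -0.08  0.12]
12
t 14.32 tcp [ 0.5357 -0.0039  0.0304] yang 16.01 f [-0.44  0.56  0.01] gap 0.586 gf 0.0
rows(20mm units) tool [0.42 3.69 0.12]
6
t 14.32 tcp [ 0.5357 -0.0039  0.0304] yang 16.01 f [-0.44  0.56  0.01] gap 0.586 gf 0.0
rows(20mm units) tool [0.27 4.48 0.12]
2
t 14.32 tcp [ 0.5357 -0.0039  0.0304] yang 16.01 f [-0.44  0.56  0.01] gap 0.586 gf 0.0
rows(20mm units) tool [0.12 5.   0.12]
0
t 14.32 tcp [ 0.5357 -0.0039  0.0304] yang 16.01 f [-0.44  0.56  0.01] gap 0.586 gf 0.0
rows(20mm units) tool [0.03 5.26 0.12]
```

Request:
send_rows(commands="50 0.02 0.2 0.05 0;50 0.02 0.2 0.05 0;50 0.04 0.25 0 0;50 0.04 0.25 0 0;50 0.04 0.25 0 0;50 0.04 0.25 0 0;50 0.04 0.25 0 0;50 0.04 0.25 0 0;50 0.04 0.25 0 0;50 0.02 0.25 0 0;50 0.02 0.25 0 0;50 0.02 0.25 0 0;50 0.02 0.25 0 0;50 0 0.25 0 0;50 0 0.2 0 0;50 0 0.15 0 0;50 0 0.1 0 0;50 0 0 0 0")

```text
t: 15.82
tcp_pos: [0.6078, 0.0252, 0.0283]
tool_rot: [0.602, 0.799, 0.0, 0.0]
force: [-0.8, 0.1, 0.4]
finger_gap: 0.585
gripper_force: 0.0
```

```bash
python3 -c "
from go import *
rep([.6258,-.129,.028]);s=snap('top');cv2.imwrite('pics/t5.png',cv2.resize(s['pixels'][165:310,180:380],(800,580),interpolation=2)[:,:,::-1])"
```

```text
t 15.82 tcp [0.6078 0.0252 0.0283] yang 16.03 f [-0.76  0.07  0.43] gap 0.585 gf 0.0
rows(20mm units) tool [-7.66 -1.27  0.02]
```

View pics/t5.png

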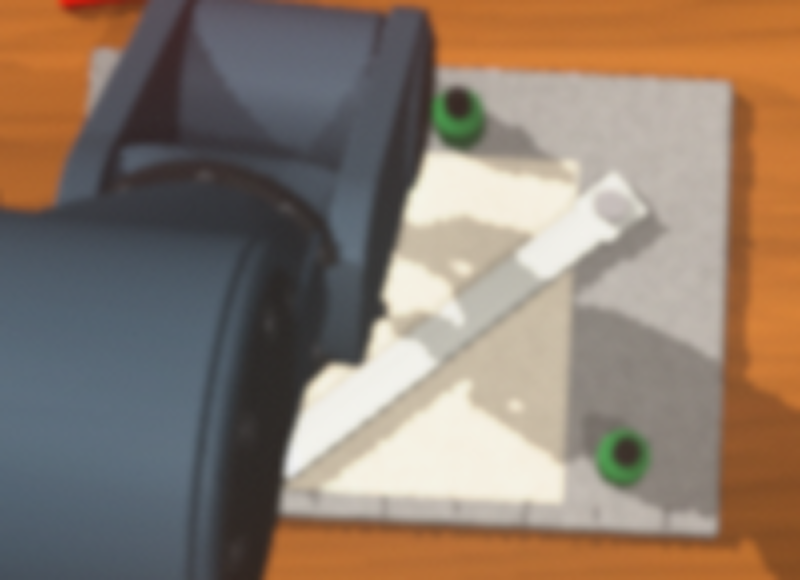

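The picture shows the fence unmoved: pin at (613,207), bar out to (290,470). The fingers must have passed over it, or both were ahead of it. I'll check with the tips seen in the last scene view.

```bash
python3 -c "
from go import *
s=snap('scene','s6f.png')
for z in (.075,.085,.09): print(z,[ray(s,200+u/3,130+v/3,z).round(3) for u,v in((323,190),(402,210))])
cv2.imwrite('pics/s6.png',cv2.resize(s['pixels'][150:290,240:440],(800,560),interpolation=2)[:,:,::-1])"
```

```text
0.075 [array([0.486, 0.005, 0.075]), array([0.545, 0.024, 0.075])]
0.085 [array([ 0.494, -0.005,  0.085]), array([0.552, 0.014, 0.085])]
0.09 [array([ 0.498, -0.009,  0.09 ]), array([0.556, 0.009, 0.09 ])]
```

View pics/s6.png

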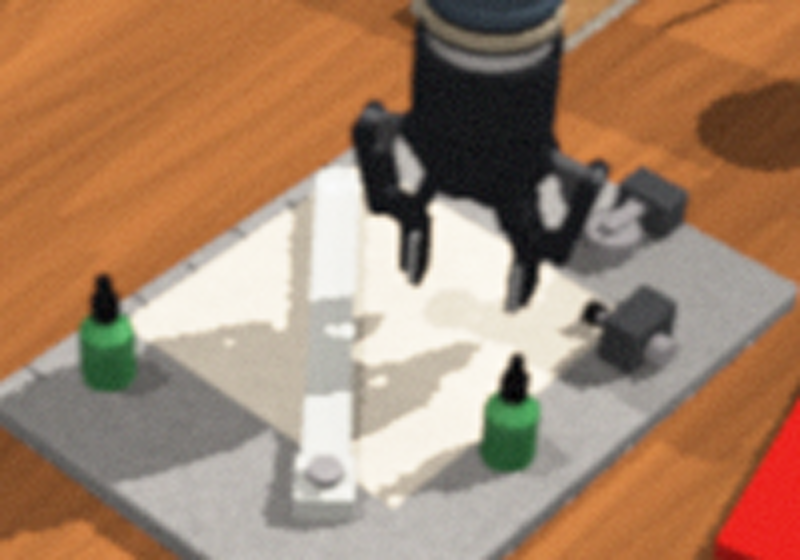

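The fence is untouched at crop (335,170)–(325,470), and both fingertips, (412,280) and (517,305), now lie beyond it. I'll work out the tip height.

```bash
python3 -c "
from go import *
s=snap('scene')
for z in (.02,.03,.04,.05): print(z,[ray(s,240+u/4,150+v/4,z).round(3) for u,v in((412,282),(517,308))])
rep()"
```

```text
0.02 [array([0.566, 0.034, 0.02 ]), array([0.625, 0.053, 0.02 ])]
0.03 [array([0.573, 0.024, 0.03 ]), array([0.63 , 0.044, 0.03 ])]
0.04 [array([0.579, 0.015, 0.04 ]), array([0.636, 0.034, 0.04 ])]
0.05 [array([0.585, 0.006, 0.05 ]), array([0.641, 0.025, 0.05 ])]
t 15.97 tcp [0.607  0.0251 0.0282] yang 16.01 f [-0.5  -0.41  0.2 ] gap 0.584 gf 0.0
```

The tips sit around z≈0.035–0.04, so when open they are too far back and skimmed over. I'll narrow to 34 mm and feel for the board here to calibrate the height.

Request:
send_rows(commands="34 0 0 0 0;34 0 0 0 0;34 0 0 0 0;34 0 0 0.1 0;34 0 0 0.1 0;34 0 0 0 0")

```text
t: 16.47
tcp_pos: [0.607, 0.0252, 0.0238]
tool_rot: [0.602, 0.799, -0.0, -0.0]
force: [-0.1, 0.5, -0.1]
finger_gap: 0.396
gripper_force: 0.0
```

Request:
send_rows(commands="34 0 0 0.1 0;34 0 0 0 0;34 0 0 0 0")

```text
t: 16.72
tcp_pos: [0.6073, 0.0252, 0.0221]
tool_rot: [0.602, 0.799, -0.0, -0.0]
force: [-0.3, 0.3, -0.3]
finger_gap: 0.398
gripper_force: 0.0
```

Request:
send_rows(commands="34 0 0 0.1 0;34 0 0 0 0;34 0 0 0 0")

```text
t: 16.97
tcp_pos: [0.6073, 0.0252, 0.0202]
tool_rot: [0.602, 0.799, -0.0, -0.0]
force: [-0.5, -0.3, -0.3]
finger_gap: 0.399
gripper_force: 0.0
```

Request:
send_rows(commands="34 0 0 0.08 0;34 0 0 0 0;34 0 0 0 0")

```text
t: 17.22
tcp_pos: [0.6073, 0.0252, 0.0186]
tool_rot: [0.602, 0.799, -0.0, -0.0]
force: [-0.1, 0.2, -0.2]
finger_gap: 0.399
gripper_force: 0.0
```

Request:
send_rows(commands="34 0 0 0.08 0;34 0 0 0 0;34 0 0 0 0")

```text
t: 17.47
tcp_pos: [0.6073, 0.0252, 0.017]
tool_rot: [0.602, 0.799, -0.0, -0.0]
force: [-0.7, -0.8, 0.4]
finger_gap: 0.402
gripper_force: 0.0
```

Request:
send_rows(commands="34 0 0 0.08 0;34 0 0 0 0;34 0 0 0 0")

```text
t: 17.72
tcp_pos: [0.6073, 0.0252, 0.0154]
tool_rot: [0.602, 0.799, -0.0, -0.0]
force: [0.2, -0.0, -1.0]
finger_gap: 0.4
gripper_force: 0.0
```

Request:
send_rows(commands="34 0 0 0.08 0;34 0 0 0 0;34 0 0 0 0")

```text
t: 17.97
tcp_pos: [0.6073, 0.0252, 0.0138]
tool_rot: [0.602, 0.799, -0.0, -0.0]
force: [0.8, 0.9, -0.7]
finger_gap: 0.397
gripper_force: 0.0
```

Request:
send_rows(commands="34 0 0 0.08 0;34 0 0 0 0;34 0 0 0 0")

```text
t: 18.22
tcp_pos: [0.6073, 0.0252, 0.0122]
tool_rot: [0.602, 0.799, -0.0, -0.0]
force: [-0.5, -0.1, 0.1]
finger_gap: 0.395
gripper_force: 0.0
```

Request:
send_rows(commands="34 0 0 0.06 0;34 0 0 0 0;34 0 0 0 0")

```text
t: 18.47
tcp_pos: [0.6073, 0.0252, 0.011]
tool_rot: [0.602, 0.799, -0.0, -0.0]
force: [-0.2, -0.3, 0.4]
finger_gap: 0.399
gripper_force: 0.0
```

```bash
python3 -c "
from go import *
s=snap('scene')
cv2.imwrite('pics/s7.png',cv2.resize(s['pixels'][190:250,310:390],(800,600),interpolation=2)[:,:,::-1])
M=Ro.from_quat(readout.sense()['tool_rot']).as_matrix();p=readout.sense()['tcp_pos']
for sg in(-1,1):
  for z in(.012,.018,.025,.03): q=p+sg*.017*M[:,1];q[2]=z;print(sg,z,((proj(s,q)-[310,190])*10).round())"
```

```text
-1 0.012 [382. 408.]
-1 0.018 [383. 389.]
-1 0.025 [385. 366.]
-1 0.03 [386. 349.]
1 0.012 [526. 450.]
1 0.018 [528. 430.]
1 0.025 [530. 407.]
1 0.03 [532. 390.]
```

View pics/s7.png

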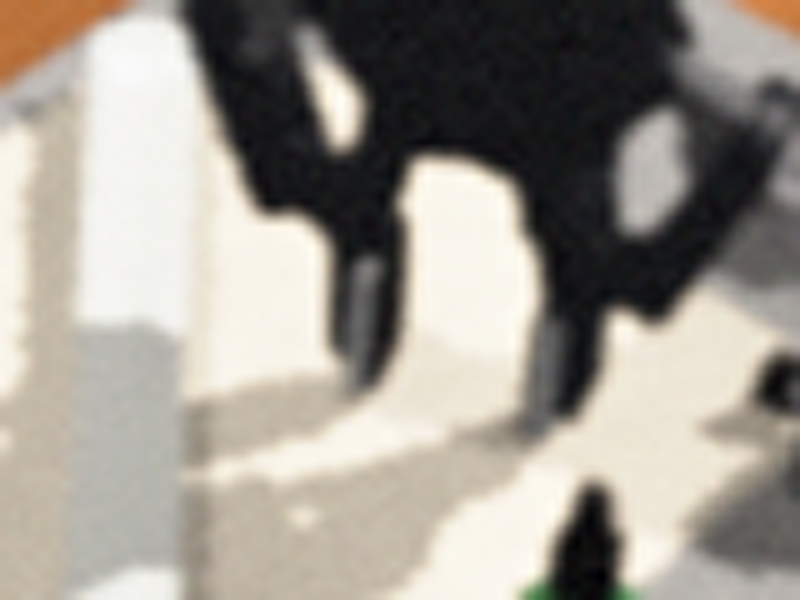

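The tips are at board level, at (365,392) and (540,435), with TCP z≈0.011. So at a 34 mm gap they sit about 8 mm behind the TCP, and the working height is TCP≈0.014. I'll lift, go back over the fence, align and lower.

Request:
send_rows(commands="42 0 0 -0.5 0;42 0 0 -1 0;42 0 0 -1 0;42 0 0 -0.3 0;42 0 -0.8 0 -0.8;42 0 -0.8 0 -0.8;42 0 -0.8 0 -0.8;42 0 -0.8 0 -0.8;42 0 0 0 -0.3;42 0 0 0 0;42 0 0 0 0")

```text
t: 19.43
tcp_pos: [0.549, 0.0024, 0.0674]
tool_rot: [0.5, 0.866, 0.0, 0.001]
force: [0.4, 0.3, 0.2]
finger_gap: 0.495
gripper_force: 0.0
```

```bash
python3 -c "
from go import *
rep([.534,-.004,.016])"
```

```text
t 19.43 tcp [0.549  0.0024 0.0674] yang 29.95 f [0.45 0.29 0.23] gap 0.495 gf 0.0
rows(20mm units) tool [ 0.1  -0.81  2.57]
```

Request:
send_rows(commands="42 0.1 -0.8 0 0;42 0 0 0 0;42 0 0 0.6 0;42 0 0 0.7 0;42 0 0 0.6 0;42 0 0 0.4 0;42 0 0 0.2 0;42 0 0 0 0;42 0 0 0 0")

```text
t: 20.18
tcp_pos: [0.5333, -0.0037, 0.0171]
tool_rot: [0.5, 0.866, 0.0, 0.0]
force: [0.2, 0.7, 0.6]
finger_gap: 0.484
gripper_force: 0.0
```

```bash
python3 -c "
from go import *
rep([.534,-.004,.014])
P=np.array([.6258,-.129])
for th in (30,20,12):
  a=np.radians(86+th);p=P+.155*np.array([np.cos(a),np.sin(a)]);print(th,p);rep([*p,.014])"
```

```text
t 20.18 tcp [ 0.5333 -0.0037  0.0171] yang 30.02 f [0.24 0.71 0.57] gap 0.484 gf 0.0
rows(20mm units) tool [-0.03  0.02  0.16]
30 [0.55785247 0.01031308]
t 20.18 tcp [ 0.5333 -0.0037  0.0171] yang 30.02 f [0.24 0.71 0.57] gap 0.484 gf 0.0
rows(20mm units) tool [-0.01  1.41  0.16]
20 [0.58307621 0.01999556]
t 20.18 tcp [ 0.5333 -0.0037  0.0171] yang 30.02 f [0.24 0.71 0.57] gap 0.484 gf 0.0
rows(20mm units) tool [-0.22  2.75  0.16]
12 [0.60422817 0.02449155]
t 20.18 tcp [ 0.5333 -0.0037  0.0171] yang 30.02 f [0.24 0.71 0.57] gap 0.484 gf 0.0
rows(20mm units) tool [-0.55  3.78  0.16]
```

Request:
send_rows(commands="42 0 0 0.1 0;42 0 0.25 0 0;42 0 0.25 0 0;42 0 0.25 0 0.4;42 0 0.25 0 0.4;42 0 0.25 0 0.4;42 0 0.25 0 0.4;42 0 0.25 0 0.4;42 0 0.25 0 0.4;42 0 0.25 0 0.4;42 0 0.25 0 0.4;42 0 0.25 0 0.4;42 0 0.25 0 0.4;42 0 0.25 0 0.4;42 0 0.25 0 0.4;42 0 0.25 0 0.4;42 0 0.15 0 0.4;42 0 0 0 0;42 0 0 0 0")

```text
t: 21.77
tcp_pos: [0.6056, 0.0245, 0.0154]
tool_rot: [0.658, 0.753, 0.0, 0.0]
force: [-0.3, -0.9, 0.4]
finger_gap: 0.494
gripper_force: 0.0
```

```bash
cat > fen.py <<'E'
from go import *
import sys
def tipfind():
    s=snap('scene'); im=s['pixels']; hsv=cv2.cvtColor(im,cv2.COLOR_RGB2HSV)
    # sample whether pixel along predicted fence centre (top surface) is whitish vs paper
    P=np.array([.6258,-.129]); best=[]
    for th in np.arange(-4,44,1.):
        a=np.radians(86+th);u=np.array([np.cos(a),np.sin(a)])
        v=[im[int(round(q[1])),int(round(q[0]))] for q in (proj(s,[*(P+r*u),.034]) for r in np.arange(.03,.09,.005))]
        v=np.array(v,float); best.append((th,np.median(v[:,0]-v[:,2]),np.median(v.mean(1))))
    return best
if __name__=='__main__':
    for b in tipfind(): print(*np.round(b,0),end=' | ')
    print();rep([.6258,-.129,.014])
E
python3 fen.py
```

```text
-4.0 14.0 188.0 | -3.0 10.0 186.0 | -2.0 7.0 181.0 | -1.0 6.0 197.0 | 0.0 6.0 214.0 | 1.0 7.0 214.0 | 2.0 5.0 228.0 | 3.0 4.0 238.0 | 4.0 4.0 238.0 | 5.0 5.0 238.0 | 6.0 4.0 235.0 | 7.0 4.0 236.0 | 8.0 5.0 236.0 | 9.0 5.0 236.0 | 10.0 5.0 237.0 | 11.0 5.0 234.0 | 12.0 6.0 235.0 | 13.0 4.0 240.0 | 14.0 4.0 240.0 | 15.0 4.0 240.0 | 16.0 4.0 240.0 | 17.0 4.0 241.0 | 18.0 4.0 241.0 | 19.0 4.0 241.0 | 20.0 4.0 240.0 | 21.0 4.0 239.0 | 22.0 5.0 237.0 | 23.0 8.0 233.0 | 24.0 16.0 216.0 | 25.0 18.0 211.0 | 26.0 24.0 186.0 | 27.0 26.0 184.0 | 28.0 26.0 184.0 | 29.0 26.0 182.0 | 30.0 28.0 181.0 | 31.0 28.0 180.0 | 32.0 28.0 180.0 | 33.0 27.0 182.0 | 34.0 26.0 181.0 | 35.0 27.0 181.0 | 36.0 28.0 181.0 | 37.0 28.0 181.0 | 38.0 26.0 180.0 | 39.0 27.0 180.0 | 40.0 27.0 179.0 | 41.0 27.0 179.0 | 42.0 28.0 180.0 | 43.0 28.0 180.0 | 
t 21.82 tcp [0.6052 0.0244 0.0153] yang 7.67 f [-0.17 -0.46  0.2 ] gap 0.493 gf 0.0
rows(20mm units) tool [-7.74 -0.    0.07]
```

The fence is now at about 12.5° from home, still between the fingers. I'll narrow to 28 mm (4 mm slack) and approach the roller.

Request:
send_rows(commands="28 0 0 0 0;28 0 0 0 0;28 0 0 0 0;28 0 0 0 0;28 0 0.15 0 0.28;28 0 0.15 0 0.28;28 0 0.15 0 0.28;28 0 0.15 0 0.28;28 0 0.15 0 0.28;28 0 0.15 0 0.28;28 0 0 0 0")

```text
t: 22.73
tcp_pos: [0.6233, 0.0257, 0.015]
tool_rot: [0.702, 0.712, -0.0, -0.0]
force: [-0.3, -0.1, 0.2]
finger_gap: 0.327
gripper_force: 0.0
```

```bash
cat > pos.py <<'E'
from go import *
r=readout.sense();P=np.array([.6258,-.129]);d=r['tcp_pos'][:2]-P
M=Ro.from_quat(r['tool_rot']).as_matrix()
print('theta tcp',np.degrees(np.arctan2(d[1],d[0]))-86,'r',np.linalg.norm(d),'push force tool',(M.T@r['force']).round(2));rep()
E
python3 pos.py; python3 fen.py|tr '|' '\n'|awk '$1<20&&$3>215'
```

```text
theta tcp 4.920381514801477 r 0.15476814194640515 push force tool [-0.07 -0.27 -0.17]
t 22.73 tcp [0.6233 0.0257 0.015 ] yang 0.84 f [-0.27 -0.08  0.17] gap 0.327 gf 0.0
-4.0 4.0 234.0 
 -3.0 4.0 234.0 
 -2.0 4.0 237.0 
 -1.0 5.0 237.0 
 0.0 5.0 240.0 
 1.0 5.0 240.0 
 2.0 5.0 238.0 
 3.0 5.0 240.0 
 4.0 4.0 240.0 
 5.0 5.0 240.0 
 6.0 5.0 238.0 
 7.0 4.0 238.0 
 8.0 5.0 239.0 
 9.0 5.0 236.0 
 10.0 5.0 235.0 
 11.0 5.0 229.0
```

Request:
send_rows(commands="28 0 0.05 0 0.09;28 0 0.05 0 0.09;28 0 0.05 0 0.09;28 0 0.05 0 0.09;28 0 0.05 0 0.09;28 0 0 0 0")

```text
t: 23.28
tcp_pos: [0.6278, 0.0259, 0.0149]
tool_rot: [0.713, 0.701, -0.0, -0.0]
force: [-1.0, -0.1, -1.4]
finger_gap: 0.332
gripper_force: 1.3
```

Request:
send_rows(commands="28 0 0.04 0 0.07;28 0 0.04 0 0.07;28 0 0 0 0")

```text
t: 23.53
tcp_pos: [0.6301, 0.0258, 0.0151]
tool_rot: [0.716, 0.698, 0.0, 0.0]
force: [-1.7, 0.3, -0.2]
finger_gap: 0.327
gripper_force: 1.0
```

Request:
send_rows(commands="28 0 0.04 0 0.07;28 0 0 0 0")

```text
t: 23.7
tcp_pos: [0.631, 0.0257, 0.0152]
tool_rot: [0.718, 0.696, 0.0, 0.0]
force: [-1.8, -0.4, -0.7]
finger_gap: 0.323
gripper_force: 0.8
```

```bash
python3 pos.py
```

```text
theta tcp 2.0864106613687596 r 0.15480040793818042 push force tool [-0.43 -1.75  0.68]
t 23.7 tcp [0.631  0.0257 0.0152] yang -1.76 f [-1.77 -0.38 -0.68] gap 0.323 gf 0.8
```

Request:
send_rows(commands="28 0 0.04 0 0.07;28 0 0.04 0 0.07;28 0 0 0 0")

```text
t: 23.95
tcp_pos: [0.6328, 0.0256, 0.0153]
tool_rot: [0.721, 0.693, 0.001, 0.001]
force: [-0.9, 0.6, -0.3]
finger_gap: 0.326
gripper_force: 0.4
```

Request:
send_rows(commands="28 0 0.04 0 0.07;28 0 0.04 0 0.07;28 0 0 0 0")

```text
t: 24.2
tcp_pos: [0.6345, 0.0254, 0.0154]
tool_rot: [0.725, 0.689, 0.001, 0.001]
force: [-0.1, 0.3, 0.2]
finger_gap: 0.328
gripper_force: 0.1
```

Request:
send_rows(commands="28 0 0.04 0 0.07;28 0 0 0 0")

```text
t: 24.37
tcp_pos: [0.6351, 0.0254, 0.0153]
tool_rot: [0.726, 0.687, 0.0, 0.001]
force: [1.1, 0.0, -0.0]
finger_gap: 0.327
gripper_force: 0.0
```

```bash
python3 pos.py
```

```text
theta tcp 0.5635624276045945 r 0.15467583123986656 push force tool [0.11 1.09 0.01]
t 24.37 tcp [0.6351 0.0254 0.0153] yang -3.16 f [ 1.1   0.05 -0.  ] gap 0.327 gf 0.0
```

Request:
send_rows(commands="28 0 0.04 0 0;28 0 0.04 0 0;28 0 0 0 0")

```text
t: 24.62
tcp_pos: [0.6374, 0.0252, 0.0154]
tool_rot: [0.726, 0.687, 0.001, 0.001]
force: [2.6, -1.4, -0.3]
finger_gap: 0.327
gripper_force: 0.9
```

Request:
send_rows(commands="28 0 0.04 0 0;28 0 0.04 0 0;28 0 0 0 0;28 0 0 0 0")

```text
t: 24.95
tcp_pos: [0.6387, 0.0251, 0.0154]
tool_rot: [0.726, 0.687, 0.001, 0.001]
force: [3.0, 0.1, -0.0]
finger_gap: 0.333
gripper_force: 1.5
```

Request:
send_rows(commands="28 0 0.04 0 0;28 0 0 0 0;28 0 0 0 0")

```text
t: 25.2
tcp_pos: [0.6388, 0.0252, 0.0153]
tool_rot: [0.726, 0.687, 0.0, 0.0]
force: [3.2, -0.2, 0.5]
finger_gap: 0.327
gripper_force: 1.4
```

Request:
send_rows(commands="28 0 0.04 0 0;28 0 0 0 0;28 0 0 0 0")

```text
t: 25.45
tcp_pos: [0.6392, 0.0253, 0.0152]
tool_rot: [0.726, 0.687, 0.0, 0.0]
force: [2.3, -0.8, 0.6]
finger_gap: 0.328
gripper_force: 1.2
```

Request:
send_rows(commands="28 0 0.04 0 0;28 0 0 0 0;28 0 0 0 0")

```text
t: 25.7
tcp_pos: [0.64, 0.0253, 0.0151]
tool_rot: [0.726, 0.687, 0.0, 0.0]
force: [2.5, -0.6, 0.7]
finger_gap: 0.328
gripper_force: 1.3
```

Request:
send_rows(commands="28 0 0.04 0 0;28 0 0 0 0;28 0 0 0 0")

```text
t: 25.95
tcp_pos: [0.6403, 0.0253, 0.0149]
tool_rot: [0.726, 0.687, -0.0, -0.0]
force: [0.9, -0.1, 1.4]
finger_gap: 0.332
gripper_force: 0.8
```

Request:
send_rows(commands="28 0 0.04 0 0;28 0 0 0 0;28 0 0 0 0")

```text
t: 26.2
tcp_pos: [0.6405, 0.0254, 0.0147]
tool_rot: [0.726, 0.688, -0.001, -0.001]
force: [0.0, 0.4, -0.3]
finger_gap: 0.333
gripper_force: 0.0
```

Request:
send_rows(commands="28 0 0.04 0 0;28 0 0 0 0;28 0 0 0 0")

```text
t: 26.45
tcp_pos: [0.6421, 0.0252, 0.015]
tool_rot: [0.726, 0.688, -0.0, -0.0]
force: [0.1, 0.3, 0.0]
finger_gap: 0.328
gripper_force: 0.0
```

The fence has reached the stop, held back by the leading finger: the pull dropped to 0 at x≈0.6404. The rear pad should touch about 4 mm on.

Request:
send_rows(commands="28 0 0.04 0 0;28 0 0 0 0;28 0 0 0 0")

```text
t: 26.7
tcp_pos: [0.6432, 0.0251, 0.0151]
tool_rot: [0.726, 0.687, -0.0, -0.0]
force: [-0.1, -0.9, 0.3]
finger_gap: 0.328
gripper_force: 0.0
```

Request:
send_rows(commands="28 0 0.03 0 0;28 0 0 0 0;28 0 0 0 0")

```text
t: 26.95
tcp_pos: [0.6438, 0.025, 0.0151]
tool_rot: [0.726, 0.687, 0.0, 0.0]
force: [0.3, -0.0, 0.1]
finger_gap: 0.328
gripper_force: 0.0
```

Request:
send_rows(commands="28 0 0.03 0 0;28 0 0 0 0;28 0 0 0 0")

```text
t: 27.2
tcp_pos: [0.6439, 0.025, 0.015]
tool_rot: [0.726, 0.687, -0.0, -0.0]
force: [-1.2, -0.3, 0.6]
finger_gap: 0.331
gripper_force: 0.5
```

Request:
send_rows(commands="28 0 0.02 0 0;28 0 0 0 0;28 0 0 0 0")

```text
t: 27.45
tcp_pos: [0.6441, 0.025, 0.015]
tool_rot: [0.726, 0.687, -0.0, -0.001]
force: [-2.8, 0.3, 0.7]
finger_gap: 0.328
gripper_force: 1.1
```

Request:
send_rows(commands="28 0 0.02 0 0;28 0 0 0 0;28 0 0 0 0")

```text
t: 27.7
tcp_pos: [0.6443, 0.025, 0.0149]
tool_rot: [0.726, 0.687, -0.001, -0.001]
force: [-2.4, 0.5, 1.8]
finger_gap: 0.324
gripper_force: 1.7
```

Request:
send_rows(commands="28 0 0.02 0 0;28 0 0 0 0;28 0 0 0 0")

```text
t: 27.95
tcp_pos: [0.6445, 0.0251, 0.0149]
tool_rot: [0.726, 0.687, -0.001, -0.001]
force: [-4.6, -0.2, 1.2]
finger_gap: 0.325
gripper_force: 2.5
```

Request:
send_rows(commands="28 0 0.02 0 0;28 0 0 0 0;28 0 0 0 0")

```text
t: 28.2
tcp_pos: [0.6445, 0.0251, 0.0148]
tool_rot: [0.726, 0.687, -0.001, -0.001]
force: [-5.5, -0.2, 2.4]
finger_gap: 0.328
gripper_force: 2.8
```

Request:
send_rows(commands="28 0 0.02 0 0;28 0 0.02 0 0;28 0 0 0 0;28 0 0 0 0")

```text
t: 28.53
tcp_pos: [0.6446, 0.0252, 0.0146]
tool_rot: [0.726, 0.687, -0.001, -0.002]
force: [-6.5, 0.1, 2.0]
finger_gap: 0.326
gripper_force: 3.2
```

Request:
send_rows(commands="28 0 0.02 0 0;28 0 0.02 0 0;28 0 0 0 0;28 0 0 0 0")

```text
t: 28.87
tcp_pos: [0.6447, 0.0253, 0.0145]
tool_rot: [0.726, 0.687, -0.002, -0.002]
force: [-7.5, 1.1, 2.9]
finger_gap: 0.33
gripper_force: 3.7
```

Request:
send_rows(commands="28 0 0 0 0;28 0 0 0 0;28 0 0 0 0;28 0 0 0 0")

```text
t: 29.2
tcp_pos: [0.6447, 0.0253, 0.0145]
tool_rot: [0.726, 0.687, -0.002, -0.002]
force: [-7.2, -0.1, 2.0]
finger_gap: 0.328
gripper_force: 3.7
```

Request:
send_rows(commands="28 0 0.02 0 0;28 0 0.02 0 0;28 0 0.02 0 0;28 0 0 0 0")

```text
t: 29.53
tcp_pos: [0.6448, 0.0254, 0.0142]
tool_rot: [0.726, 0.688, -0.003, -0.003]
force: [-8.8, -0.5, 2.0]
finger_gap: 0.333
gripper_force: 4.4
```

Request:
send_rows(commands="28 0 0 0 0;28 0 0 0 0;28 0 0 0 0;28 0 0 0 0;28 0 0 0 0;28 0 0 0 0;28 0 0 0 0;28 0 0 0 0;28 0 0 0 0;28 0 0 0 0;28 0 0 0 0;28 0 0 0 0;28 0 0 0 0;28 0 0 0 0")

```text
t: 30.7
tcp_pos: [0.6448, 0.0254, 0.0143]
tool_rot: [0.726, 0.687, -0.003, -0.003]
force: [-8.7, 0.2, 2.6]
finger_gap: 0.33
gripper_force: 4.4
```

Held for over a second at ≈9 N. Backing off to the middle of the slack.

Request:
send_rows(commands="28 0 -0.04 0 0;28 0 -0.04 0 0;28 0 -0.04 0 0;28 0 -0.04 0 0;28 0 -0.04 0 0;28 0 -0.04 0 0;28 0 -0.04 0 0;28 0 0 0 0;28 0 0 0 0")

```text
t: 31.45
tcp_pos: [0.6443, 0.0248, 0.0155]
tool_rot: [0.726, 0.687, 0.001, 0.001]
force: [-1.3, 0.5, -0.5]
finger_gap: 0.326
gripper_force: 0.8
```

Request:
send_rows(commands="28 0 -0.04 0 0;28 0 -0.04 0 0;28 0 -0.04 0 0;28 0 0 0 0;28 0 0 0 0")

```text
t: 31.87
tcp_pos: [0.6413, 0.0251, 0.0154]
tool_rot: [0.726, 0.687, 0.0, 0.001]
force: [0.4, 0.1, 0.7]
finger_gap: 0.328
gripper_force: 0.0
```

Request:
send_rows(commands="36 0 0.04 0 0;36 0 0 0 0;36 0 0 0 0;36 0 0 0 0;36 0 0 -0.2 0;36 0 0 -0.4 0;36 0 0 -0.7 0;36 0 0 -1 0;36 0 0 -1 0;36 0 0 -1 0;36 0 0 -1 0;36 0 0 -1 0;36 0 0 0 0;36 0 0 0 0")

```text
t: 33.03
tcp_pos: [0.6427, 0.025, 0.1437]
tool_rot: [0.726, 0.687, 0.001, 0.002]
force: [0.2, -0.3, -0.0]
finger_gap: 0.422
gripper_force: 0.0
```

```bash
python3 pos.py; python3 -c "
from h import *
s=snap('scene');cv2.imwrite('pics/s8.png',cv2.resize(s['pixels'][150:340,130:450],(800,475),interpolation=2)[:,:,::-1])"
```

```text
theta tcp -2.274166069471491 r 0.15494439746863128 push force tool [-0.28  0.23  0.04]
t 33.03 tcp [0.6427 0.025  0.1437] yang -3.14 f [ 0.21 -0.29 -0.04] gap 0.422 gf 0.0
```

View pics/s8.png

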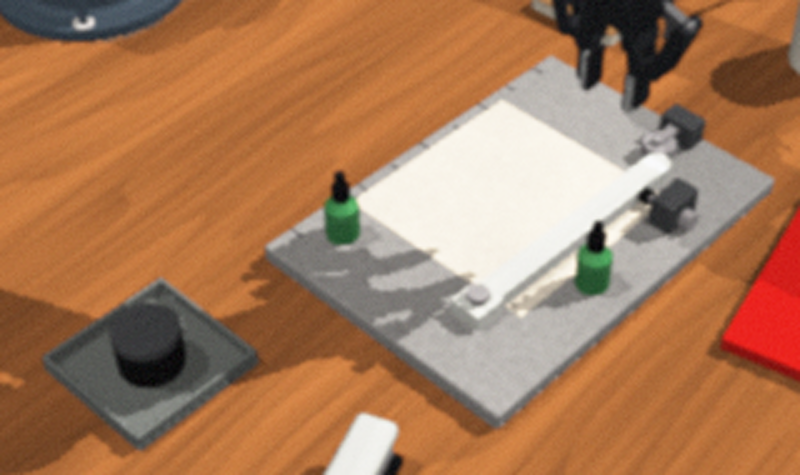

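The fence runs from the pin (480,295) to its tip (655,165), past the roller and touching the rubber tip at (648,195). The tin stands in the tray at (147,345) and the bottles are unmoved. Handing in.

```bash
python3 -c "
from h import *
print(sign_off())"
```

```text
the job is handed in; nothing more can be done
None
```

The job is handed in, with no verdict returned: the tin stands in the tray, and the fence was pressed on the stop at an estimated 9 N for over a second and, in the last picture, stayed there after I let go.

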